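# Roll the massage roller to its place on the rack

## Robot

A 6-joint arm with a two-finger parallel gripper is mounted at the origin on the work surface. World frame = base frame: x ahead of the robot, y to its left, z up, the work surface at z = 0. Lengths are in m, angles in rad, forces in N, time in s.
With the tool pointing down it reaches from about 0.3 to 0.875 m from the base axis. Payload 6.4 kg.
Tool frame: the origin (TCP) lies midway between the tips of the shut fingers; the grasp point (between the pads) lies 19 mm behind it; x points along the fingers, y is the direction in which the jaws open and shut, and the axes are right-handed (so a half turn about x gives the same grasp; the last joint's range is limited). The gripper opens to 85 mm and grips with 20 to 120 N. Pads are 22 mm wide; open, the fingers measure 114 mm over their backs; the gripper's body (76 mm by 85 mm) begins 54 mm behind the grasp point. The pads swing forward as they close: fully open they stand 13 mm farther back than shut.
Start: joints at [1.137, 0.181, 1.607, -0, 1.354, -0.206], TCP at [0.13, 0.56, 0.231] pointing down, gripper open.
Joint ranges: [-2.99, 2.99], [-0.89, 2.07], [0.3, 2.58], [-1.14, 4.28], [0, 2.63], [-3.12, 3.12]. Speed limits (rad/s): [2.57, 2.57, 3.01, 3.14, 3.14, 3.14].

## Interface

Orientations are given as a unit quaternion [w, x, y, z].
In Python, from bench import ctrl gives the robot as it stands.
- The arm moves only by the tool step_arm, never from a script. Its argument "motion" is a list of rows, each a list of 7 numbers: the shift along the tool's x, y, z in mm, then the turn, a rotation vector about the tool's x, y, z in degrees, then the closure in counts, from 0 (fully open) to 255 (shut). In form: [[tx, ty, tz, rx, ry, rz, hand], ...]. A call has 1 to 10 rows; each row is the pose to reach, as a shift and turn from the pose commanded when the call began, along the tool's axes at that moment; what a row does not reach only later rows make up. A row lasts 1/8 s, in which the tool goes at most 62.5 mm and 10.7 degrees, less where a joint would pass 70% of its speed; a pose out of reach is approached as far as the arm can. A call with a gripper value outside its range is refused whole. The fingers move at their own pace and stop on an object; the grip force is fixed at half the most. Time passes only in rows, so rows that repeat a pose let the fingers close. It gives the time, the measured TCP pose, the force and the opening at its end, in the units of the state.
- ctrl.get_obs(): the state, without advancing time (a new reading comes with each control period).
- ctrl.camera(name): name is "scene" or "top" or "wrist"; returns (picture, depth): 480x640x3 uint8, red, green, blue; 480x640 float32, m along the optical axis (not along the pixel's ray), 0 where there is no reading.
- ctrl.camera_info(name): a dict with "fx", "fy", "cx", "cy" (pixels), "dist_coeffs" ([k1, k2, p1, p2, k3] as OpenCV has them; the pictures are not rectified), "T" (4x4, takes a point from camera to world coordinates); the wrist camera has in their place "hand_eye" (4x4, takes a point from camera to tool coordinates, whose origin is the TCP and whose axes are the tool frame's). Camera axes: x right, y down, z forward; pixel columns grow to the right and rows downward; lengths in m; the calibration is good to about 2 mm. A picture is of the moment at which its call begins: read the wrist's pose just before it. camera_info takes no time and is no camera call.
- ctrl.hand_in(): hands the job in, once; it reports no verdict.
The state is a dict: "time_s": time; "q": joint angles; "dq": joint speeds; "joint_efforts": joint torques, N m; "eef_pos": TCP position; "eef_rot": TCP orientation; "wrist_force": force on the tool from outside, world axes, zero at the start; "torque": the same for the moment, N m; "opening": opening from 0.0 (shut) to 1.0 (fully open).
Only numpy, scipy, OpenCV 4.12 (cv2) and the standard library are available. Lean on these libraries where they do the work, as an engineer would, in place of code of your own. Each camera call takes 0.05 s, during which the arm holds its last target. There are 200 camera calls.

## Task

On the rack's upper tier, roll the green peanut massage roller along the board by pushing its top with the fingertips, until it lies at rest centred across the pale cork strip, its length along the strip. Let it roll rather than drag; keep the fingers on its upper half, never pinch or lift it, and leave the cup, bottle, timer and bowl where they stand.

Things in the scene. Friction and masses are not known exactly. Their poses are not given: they have to be found in the camera images.
- rack: fixed two-tier acacia rack, 760 mm long along its y axis. The upper tier is a level board 320 mm (x) by 760 mm (y), its top 150 mm above the table; the lower tier (top at 30 mm) is under it and sticks out on the +x side. Origin: on the table, under the middle of the upper board.
- roller: loose green plastic peanut-shaped massage roller lying on the upper tier, 160 mm long, 0.25 to 0.5 kg, 70 mm thick. Origin: on its axis at mid-length, 185 mm above the table. Its x axis is its length (the rolling axis); y and z turn with it. It starts 75 to 175 mm to one side of the strip, nearly parallel to it. Pushed gently it rolls without slipping, with slight rolling resistance.
- roller_waist (a point): the roller's axis at mid-length, centre of its 62 mm long waist of radius 28 mm (top of waist 213 mm above the table). The roller stands on two cylindrical lobes of radius 35 mm, 36 to 74 mm either side (tops at 220 mm). A fingertip pressing the waist's top without slipping travels 63 mm for every 35 mm of the roller.
- strip: flush pale cork strip inlaid in the upper tier, the roller's place; seen only, it changes nothing underfoot. 300 mm long (its x axis) and 40 mm wide (its y axis). Origin: its centre, on the board's surface, 150 mm above the table.
- cup: loose white ceramic cup, 80 mm across, 85 mm high, on the upper tier near its -y end; origin at the centre of its underside. Leave alone.
- oil: loose amber glass bottle, 40 mm across, 85 mm high, on the upper tier near its -y end; origin at the centre of its underside. Leave alone.
- timer: loose round steel timer, 68 mm across, 62 mm high including its bar knob, on the upper tier near its +y end; origin at the centre of its underside. Leave alone.
- bowl: loose dark coconut shell bowl, 116 mm across, 50 mm high, on the upper tier near its +y end; origin at the centre of its underside. Leave alone.

How it is judged:
By the outcome, as a careful person would: the job done as asked, in the order asked, and still so for the second after the job is handed in, with the robot touching nothing.
It also fails if it takes over 58 s, if anything falls off the work surface, if the arm or the gripper's body presses on something with over 40 N, if the wrist force passes 120 N, or if a joint passes its speed limit or range.

## Working session

There is one attempt and no reset: what is moved stays moved. The work goes in short steps, Python scripts to look and compute and a tool call to move; the robot and the scene stay as the last step left them, time stands still between calls to the robot, and variables do not carry over. Pictures are saved under pics/ and viewed, about 8 in all and at most 12, crops included, and the job is handed in when it is done.

Besides the shell and the picture viewer there is one more tool, called after "Emit:" as name([rows], argument=value, ...), one row to a line, values as JSON. step_arm: Moves the arm, as the interface text tells. Its arguments: {"type":"object","properties":{"motion":{"type":"array","items":{"type":"array","items":{"type":"number"}}}},"required":["motion"]}

```bash
ls; mkdir -p pics; python3 - <<'E'
from bench import ctrl
import cv2,numpy as np
o=ctrl.get_obs();print({k:np.round(v,3) for k,v in o.items()})
ims=[]
for n in("scene","top"):
    p,d=ctrl.camera(n);i=ctrl.camera_info(n);print(n,i)
    np.savez(f'{n}0.npz',p=p,d=d);cv2.imwrite(f'pics/{n}0.png',p[...,::-1])
print(ctrl.camera_info('wrist'))
E
```

```text
pics
{'time_s': np.float64(0.0), 'q': array([ 1.137,  0.182,  1.608,  0.   ,  1.354, -0.206]), 'dq': array([-0.001,  0.   , -0.001,  0.001,  0.002,  0.001]), 'joint_efforts': array([-1.0000e-03, -4.4488e+01, -3.5133e+01, -0.0000e+00,  9.0000e-03,
       -0.0000e+00]), 'eef_pos': array([0.13, 0.56, 0.23]), 'eef_rot': array([ 0.702,  0.08 ,  0.703, -0.081]), 'wrist_force': array([-0.01 , -0.235, -0.102]), 'torque': array([0.049, 0.041, 0.054]), 'opening': np.float64(1.004)}
scene {'fx': 473.99398083811025, 'fy': 473.99398083811025, 'cx': 314.06394380920705, 'cy': 241.18077410489985, 'dist_coeffs': array([-0.01443744,  0.        ,  0.        ,  0.        ,  0.        ]), 'T': array([[ 0.10411243,  0.59265603, -0.79869858,  1.29473371],
       [ 0.99455592, -0.06557056,  0.08098781, -0.05251623],
       [-0.00437319, -0.80278224, -0.59625627,  0.66229163],
       [ 0.        ,  0.        ,  0.        ,  1.        ]])}
top {'fx': 591.8806628395407, 'fy': 591.8806628395407, 'cx': 326.21582218811307, 'cy': 236.61433556589682, 'dist_coeffs': array([-0.14240183,  0.        ,  0.        ,  0.        ,  0.        ]), 'T': array([[-0.02325238, -0.99630865,  0.08263414,  0.48751112],
       [-0.99966952,  0.02407778,  0.00900601,  0.01457051],
       [-0.01096241, -0.08239742, -0.99653926,  1.27508407],
       [ 0.        ,  0.        ,  0.        ,  1.        ]])}
{'fx': 341.55449651947447, 'fy': 341.55449651947447, 'cx': 315.54719361466806, 'cy': 234.7135386036644, 'dist_coeffs': array([-0.0427297,  0.       ,  0.       ,  0.       ,  0.       ]), 'hand_eye': array([[-1.05781001e-03, -3.09765342e-01,  9.50812449e-01,
        -1.41948363e-01],
       [ 9.99999400e-01, -5.60271313e-05,  1.09427902e-03,
         9.04653329e-04],
       [-2.85698421e-04,  9.50813036e-01,  3.09765215e-01,
        -7.91334354e-02],
       [ 0.00000000e+00,  0.00000000e+00,  0.00000000e+00,
         1.00000000e+00]])}
```

View pics/top0.png

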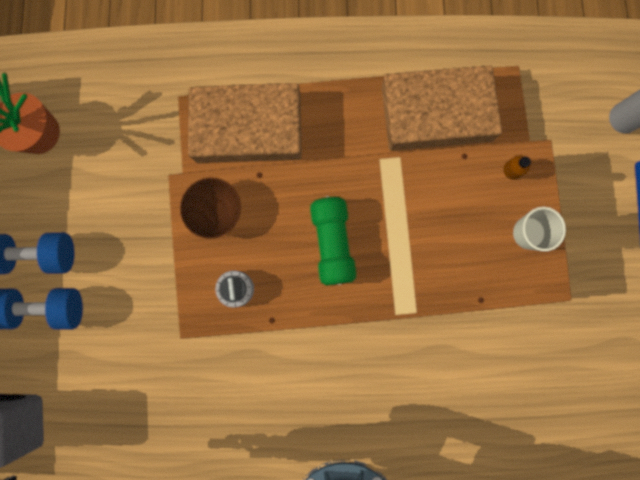

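View pics/scene0.png

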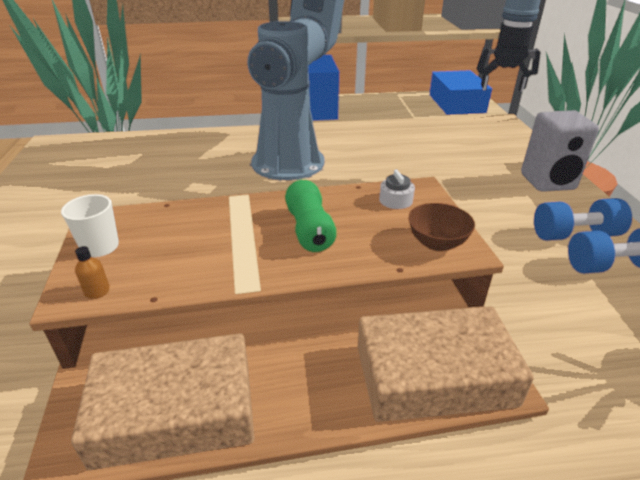

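The top view shows the green roller at about (333,241) and the strip at about (397,236). The roller lies on the +y side, with the bowl and timer further left and the cup and bottle to the right. Next I measure both.

```bash
cat > h.py <<'E'
from bench import ctrl
import cv2,numpy as np
from scipy.spatial.transform import Rotation as R
def pose():
    o=ctrl.get_obs();T=np.eye(4);q=o['eef_rot'];T[:3,:3]=R.from_quat([q[1],q[2],q[3],q[0]]).as_matrix();T[:3,3]=o['eef_pos'];return o,T
def ray(uv,n,z,T=None):
    i=ctrl.camera_info(n);K=np.array([[i['fx'],0,i['cx']],[0,i['fy'],i['cy']],[0,0,1]])
    p=cv2.undistortPoints(np.float64(uv).reshape(-1,1,2),K,i['dist_coeffs']).reshape(-1,2)
    M=i['T'] if T is None else T@i['hand_eye']
    d=np.c_[p,np.ones(len(p))]@M[:3,:3].T;c=M[:3,3]
    return c+d*((z-c[2])/d[:,2])[:,None]
def big(m,lim=None):
    m=cv2.morphologyEx(m.astype(np.uint8),cv2.MORPH_OPEN,np.ones((3,3)))
    cs,_=cv2.findContours(m,cv2.RETR_EXTERNAL,cv2.CHAIN_APPROX_NONE)
    return max(cs,key=cv2.contourArea).reshape(-1,2)
def rect(c,n,z,T=None):
    P=ray(c,n,z,T)[:,:2]
    (c0,s,a)=cv2.minAreaRect((P*1000).astype(np.float32))
    if s[0]<s[1]: s=s[::-1];a+=90
    return np.round(c0,1),np.round(s,1),round((a+90)%180-90,2)
def masks(p):
    h=cv2.cvtColor(p,cv2.COLOR_RGB2HSV).astype(int);H,S,V=h[...,0],h[...,1],h[...,2]
    return (H>45)&(H<80)&(S>120),(H>15)&(H<32)&(S>40)&(S<125)&(V>185)
def look(n,zr=.185):
    T=None
    if n=='wrist': o,T=pose()
    p,d=ctrl.camera(n);g,s=masks(p)
    if n=='top': s[:150]=0;s[320:]=0;s[:,:370]=0;s[:,430:]=0
    return p,g,s,T
E
python3 - <<'E'
from h import *
p,g,s,T=look('top')
print('roller',rect(big(g),'top',.185));print('strip',rect(big(s),'top',.15))
for n,uv,z in(('board',[[170,173],[551,141],[570,299],[181,337]],.15),('bowl',[[210,208]],.2),('timer',[[233,288]],.2),('cup',[[544,229]],.235),('oil',[[524,161]],.235)):
    print(n,np.round(ray(uv,'top',z)*1000))
print(np.round(pose()[1],3))
E
```

```text
roller (array([571.4,  13. ]), array([159.9,  67.4]), 6.76)
strip (array([ 580.7, -111.2]), array([298.3,  38.9]), 4.15)
board [[ 713.  327.  150.]
 [ 760. -424.  150.]
 [ 448. -444.  150.]
 [ 395.  307.  150.]]
bowl [[635. 237. 200.]]
timer [[487. 196. 200.]]
cup [[ 578. -367.  235.]]
oil [[ 702. -337.  235.]]
[[-0.001  0.226  0.974  0.13 ]
 [-0.001  0.974 -0.226  0.56 ]
 [-1.    -0.001 -0.     0.231]
 [ 0.     0.     0.     1.   ]]
```

Measured against the known sizes, the roller is 160×67 mm and the strip 298×39 mm, so both fit. The roller needs about 124 mm of travel toward -y and about 2.6° of yaw. The fully open fingers sit about ±50 mm from the tool axis, so they land on both lobe tops and give steering authority. I'll move above the roller with the jaws along its axis.

Emit:
step_arm([
  [-10,-36,46,6,0,0,0],
  [-20,-72,92,12,0,0,0],
  [-30,-108,138,18,0,0,0],
  [-40,-144,184,24,0,0,0],
  [-50,-180,230,30,0,0,0],
  [-60,-217,277,36,0,0,0],
  [-60,-253,323,42,0,0,0],
  [-60,-289,369,48,0,0,0],
  [-60,-325,415,54,0,0,0],
  [-60,-361,461,60,0,0,0],
])

```text
time_s: 1.4
eef_pos: [0.4982, 0.1027, 0.2912]
eef_rot: [0.567, 0.422, 0.567, -0.422]
wrist_force: [0.6, 0.7, 0.0]
opening: 1.0
```

Emit:
step_arm([
  [0,30,45,5,0,0,0],
  [0,55,90,10,0,0,0],
  [0,56,91,10,0,0,0],
  [0,56,91,10,0,0,0],
])

```text
time_s: 1.9
eef_pos: [0.577, 0.0338, 0.2906]
eef_rot: [0.529, 0.468, 0.53, -0.469]
wrist_force: [-0.8, -0.2, -1.0]
opening: 1.001
```

```bash
python3 - <<'E'
from h import *
p,g,s,T=look('wrist')
cv2.imwrite('pics/w1.png',p[...,::-1])
print(np.round(T,3),pose()[0]['wrist_force'],pose()[0]['time_s'])
print('roller',rect(big(g),'wrist',.185,T));print('strip',rect(big(s),'wrist',.15,T))
p,g,s,T=look('top')
print('top roller',rect(big(g),'top',.185))
E
```

```text
[[-0.002  0.993  0.121  0.577]
 [ 0.001  0.121 -0.993  0.034]
 [-1.    -0.002 -0.001  0.291]
 [ 0.     0.     0.     1.   ]] [-0.04836783  1.08442692 -0.1216847 ] 1.95
roller (array([570.8,  11.2]), array([174.1,  74.2]), 6.91)
strip (array([347.2,  -6.4]), array([371.9, 140. ]), -86.11)
top roller (array([866.6, 646.9]), array([120.2,  55.7]), 4.02)
```

View pics/w1.png

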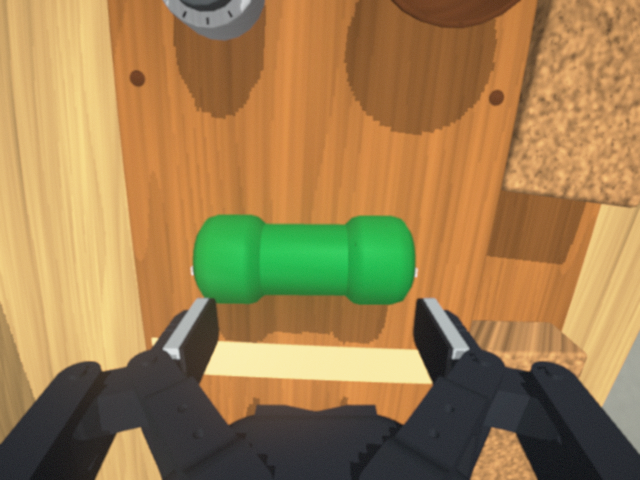

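The wrist view shows the roller at (305,258), square to the jaws, with the fingers straddling in line with its lobes and the strip at about y = 360. The wrist estimate (571, 11, 6.9°) agrees with the top view. Next I centre the tool and go down until I touch.

Emit:
step_arm([
  [20,-4,6,0,0,0,0],
  [50,-8,13,0,0,0,0],
  [74,-8,13,0,0,0,0],
  [80,-8,13,0,0,0,0],
  [80,-8,13,0,0,0,0],
])

```text
time_s: 2.62
eef_pos: [0.571, 0.0205, 0.2118]
eef_rot: [0.53, 0.469, 0.53, -0.468]
wrist_force: [0.6, 0.4, -0.1]
opening: 1.002
```

Emit:
step_arm([
  [1,0,0,0,0,0,0],
  [2,0,0,0,0,0,0],
  [2,0,0,0,0,0,0],
])

```text
time_s: 3.0
eef_pos: [0.5713, 0.0197, 0.2097]
eef_rot: [0.53, 0.469, 0.529, -0.469]
wrist_force: [-0.1, -0.5, 0.0]
opening: 1.001
```

Emit:
step_arm([
  [1,0,0,0,0,0,0],
  [1,0,0,0,0,0,0],
])

```text
time_s: 3.25
eef_pos: [0.571, 0.0198, 0.2082]
eef_rot: [0.529, 0.469, 0.529, -0.469]
wrist_force: [0.1, -0.0, 0.2]
opening: 1.005
```

Emit:
step_arm([
  [1,0,0,0,0,0,0],
  [1,0,0,0,0,0,0],
])

```text
time_s: 3.5
eef_pos: [0.571, 0.0198, 0.2071]
eef_rot: [0.529, 0.469, 0.529, -0.469]
wrist_force: [0.4, -0.4, -0.8]
opening: 1.0
```

Emit:
step_arm([
  [1,0,0,0,0,0,0],
  [1,0,0,0,0,0,0],
])

```text
time_s: 3.75
eef_pos: [0.5712, 0.0197, 0.2067]
eef_rot: [0.53, 0.469, 0.529, -0.469]
wrist_force: [-1.0, 0.4, 3.8]
opening: 0.996
```

Contact is confirmed at TCP z = 0.2067 with about 4 N, which matches a lobe top of 220 mm less the 13 mm tip setback. First stroke, with a slight yaw correction.

Emit:
step_arm([
  [0.5,0,2,0,0,0,0],
  [0.5,0,6,0.3,0,0,0],
  [0.5,0,11,0.6,0,0,0],
  [0.5,0,16,1,0,0,0],
  [0.5,0,21,1.4,0,0,0],
  [0.5,0,26,1.8,0,0,0],
  [0.5,0,30,2,0,0,0],
  [0.5,0,32,2,0,0,0],
  [0.5,0,32,2,0,0,0],
])

```text
time_s: 4.88
eef_pos: [0.5752, -0.0125, 0.2066]
eef_rot: [0.521, 0.478, 0.521, -0.478]
wrist_force: [-1.3, -0.6, 6.2]
opening: 0.996
```

```bash
cat > m.py <<'E'
from h import *
import sys
p,g,s,T=look('wrist')
if len(sys.argv)>1: cv2.imwrite(f'pics/{sys.argv[1]}.png',p[...,::-1])
o=pose()[0]
c,sz,a=rect(big(g),'wrist',.185,T)
print('t',o['time_s'],'F',np.round(o['wrist_force'],1),'roller',c,sz,a)
u=np.array([np.cos(np.radians(4.15)),np.sin(np.radians(4.15))]);n=np.array([-u[1],u[0]])
S=np.array([580.7,-111.2])
print('to strip: across',(c-S)@n,'along',(c-S)@u,'yaw err',a-4.15)
y=T[:2,1];z=T[:2,2];d=c-T[:2,3]*1000
print('roller in tool: y',d@y,'z',d@z,'tool yaw',np.degrees(np.arctan2(y[1],y[0])),'tcp',T[:3,3])
E
python3 m.py w2
```

```text
t 4.925 F [-2.6 -0.5  7.6] roller [573.   -5.6] [185.1  76.8] 6.57
to strip: across 105.8803502720738 along -0.03776589687375953 yaw err 2.42
roller in tool: y -1.5854252435155831 z -7.023015315431588 tool yaw 4.942382264905592 tcp [ 0.57518459 -0.01246031  0.20663664]
```

View pics/w2.png

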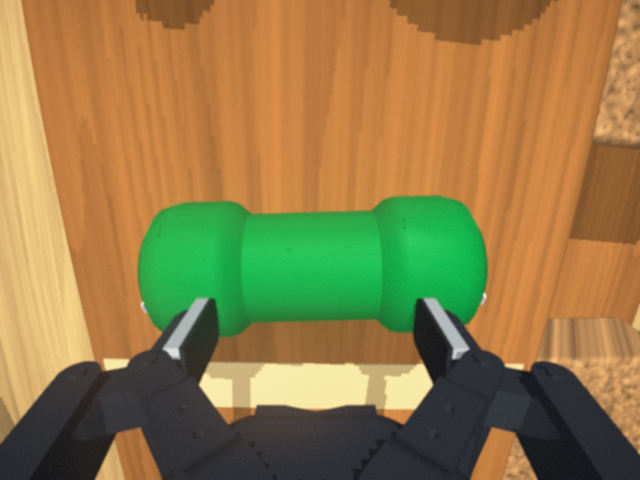

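The view shows the roller rolled about 17 mm for 32 mm of finger travel, so it is rolling. Both fingers are on the lobes. I continue with step-back strokes.

Emit:
step_arm([
  [-4,0,0,0,0,0,0],
  [-4,-1.5,-16,0,0,0,0],
  [-0.5,-1.5,-16,0,0,0,0],
  [0,-1.5,-16,0,0,0,0],
  [0,-1.5,-12,0,0,0,0],
  [0,-1.5,-5,0.5,0,0,0],
  [0,-1.5,3,1,0,0,0],
  [0,-1.5,11,1.5,0,0,0],
  [0,-1.5,17,2,0,0,0],
  [0,-1.5,18,2,0,0,0],
])

```text
time_s: 6.18
eef_pos: [0.5759, -0.0304, 0.2068]
eef_rot: [0.513, 0.487, 0.512, -0.487]
wrist_force: [-0.1, -0.2, 6.3]
opening: 0.998
```

```bash
python3 m.py
```

```text
t 6.225 F [ 1.  -0.4  6.3] roller [574.8 -22.7] [185.2  76.4] 6.53
to strip: across 88.69492417670602 along 0.5200243151710966 yaw err 2.38
roller in tool: y -0.7105198275714509 z -7.713158235807821 tool yaw 2.9451622938107103 tcp [ 0.57590589 -0.03036647  0.2067523 ]
```

Emit:
step_arm([
  [-4,0,0,0,0,0,0],
  [-4,-0.5,-16,-4,0,0,0],
  [-0.5,-0.5,-17,-4,0,0,0],
  [1.5,-0.5,-17,-4,0,0,0],
  [1.5,-0.5,-13,-3.5,0,0,0],
  [1.5,-0.5,-6,-2,0,0,0],
  [1.5,-0.5,2,0,0,0,0],
  [1.5,-0.5,10,1.5,0,0,0],
  [1.5,-0.5,16,3,0,0,0],
  [1.5,-0.5,17,3,0,0,0],
])

```text
time_s: 7.48
eef_pos: [0.5774, -0.0483, 0.2067]
eef_rot: [0.501, 0.502, 0.498, -0.5]
wrist_force: [2.2, 0.1, 11.0]
opening: 0.997
```

```bash
python3 m.py
```

```text
t 7.525 F [ 1.1  0.8 10.7] roller [575.8 -37.3] [185.4  75.7] 6.45
to strip: across 74.0608373845946 along 0.4608317400496187 yaw err 2.3
roller in tool: y -1.6365173398316741 z -10.969761917871214 tool yaw -0.17807553913543908 tcp [ 0.57740244 -0.04827482  0.20670363]
```

Emit:
step_arm([
  [-5,0,0,0,0,0,0],
  [-45,0,0,-2,0,0,0],
  [-85,0,0,-2,0,0,0],
  [-85,0,0,-2,0,0,0],
])

```text
time_s: 8.02
eef_pos: [0.577, -0.0476, 0.2928]
eef_rot: [0.51, 0.493, 0.506, -0.491]
wrist_force: [0.1, 0.7, 0.6]
opening: 0.999
```

```bash
python3 m.py w3
```

```text
t 8.075 F [-0.5  1.1  0. ] roller [576.4 -35.5] [174.   71.6] 6.53
to strip: across 75.81269709335506 along 1.1895206728747079 yaw err 2.38
roller in tool: y -0.2289648337054787 z -12.128160234402957 tool yaw 1.9098256117042347 tcp [ 0.57703303 -0.04761382  0.29281546]
```

View pics/w3.png

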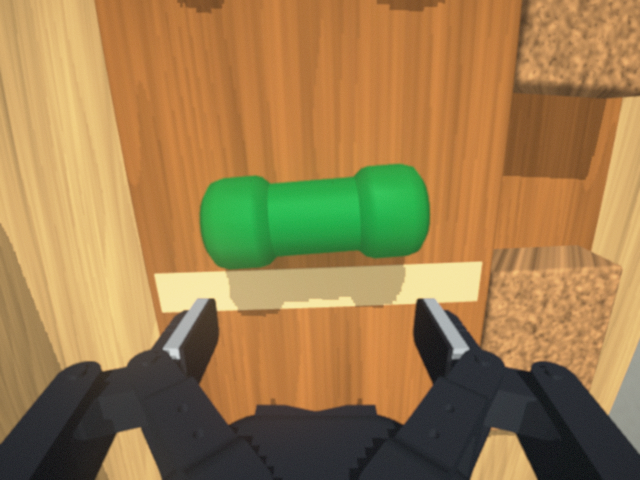

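The roller lies at (315,217), tilted slightly relative to the strip, which runs (155,292)–(482,280). The twist had no effect because the fingers slip in yaw. I measure the strip in this same view.

```bash
python3 - <<'E'
from h import *
o,T=pose();p=cv2.imread('pics/w3.png')[...,::-1]
h=cv2.cvtColor(np.ascontiguousarray(p),cv2.COLOR_RGB2HSV);print(h[285,180],h[290,450],h[300,120],h[330,300],h[295,300])
m=(h[...,0]>19)&(h[...,0]<32)&(h[...,2]>150);m[:258]=0;m[318:]=0;m[:,:152]=0;m[:,486:]=0
# upper edge (y+) and lower edge lines, away from the shadow/fingers
for nm,f in(('up',np.argmax),('lo',lambda c:59-np.argmax(c[::-1]))):
    xs=[x for x in list(range(170,215))+list(range(405,412))+list(range(430,470))] if nm=='up' else list(range(225,410))
    uv=np.array([[x,258+f(m[258:318,x])+(-.5 if nm=='up' else .5)] for x in xs if m[258:318,x].any()])
    P=ray(uv,'wrist',.15,T)[:,:2]*1000
    k=np.polyfit(P[:,0],P[:,1],1);print(nm,len(P),'yaw',np.degrees(np.arctan(k[0])),'y at x=580:',np.polyval(k,580))
E
```

```text
[ 24  81 248] [ 25  85 247] [ 20 117 233] [ 14 168 212] [ 20  98 200]
up 92 yaw 3.9692531828139477 y at x=580: -89.41844767844401
lo 185 yaw 4.105150463399819 y at x=580: -129.09087705338058
```

In the same wrist view the strip centre is at y≈-109.5 and yaw 4.05°, so about 75 mm remain. The 2.4° yaw error is real but small (about 4 mm over the roller's length). I continue with square strokes along its rolling direction.

Emit:
step_arm([
  [30,-1,-21,-4.5,0,0,0],
  [65,-1,-21,-4.5,0,0,0],
  [80,-1,-21,-4.5,0,0,0],
  [84,-1,-21,-4.5,0,0,0],
  [84,-1,-21,-4.5,0,0,0],
])

```text
time_s: 8.7
eef_pos: [0.5733, -0.0266, 0.2064]
eef_rot: [0.527, 0.471, 0.527, -0.472]
wrist_force: [-6.0, 0.3, 9.2]
opening: 0.996
```

Emit:
step_arm([
  [0,0,3,0,0,0,0],
  [0,0,9,0,0,0,0],
  [0,0,16,0,0,0,0],
  [0,0,24,0,0,0,0],
  [0,0,31,0,0,0,0],
  [0,0,35,0,0,0,0],
  [0,0,36,0,0,0,0],
  [0,0,36,0,0,0,0],
])

```text
time_s: 9.7
eef_pos: [0.5775, -0.0629, 0.2066]
eef_rot: [0.527, 0.471, 0.527, -0.472]
wrist_force: [-6.3, -2.0, 9.5]
opening: 0.996
```

```bash
python3 m.py
```

```text
t 9.75 F [-5.3 -1.6  8.5] roller [579.8 -56.4] [185.4  76.5] 6.42
to strip: across 54.72144600329596 along 3.068117877195296 yaw err 2.2699999999999996
roller in tool: y 3.035758765849348 z -6.161199866421898 tool yaw 6.401337005147604 tcp [ 0.57747009 -0.06286126  0.20661144]
```

Emit:
step_arm([
  [-5,0,0,0,0,0,0],
  [-5,2,-16,0,0,0,0],
  [-3,2,-16,0,0,0,0],
  [0,2,-16,0,0,0,0],
  [0,2,-13,0,0,0,0],
  [0,2,-7,0,0,0,0],
  [0,2,1,0,0,0,0],
  [0,2,9,0,0,0,0],
  [0,2,16,0,0,0,0],
  [0,2,18,0,0,0,0],
])

```text
time_s: 11.0
eef_pos: [0.5821, -0.0805, 0.2066]
eef_rot: [0.528, 0.471, 0.527, -0.471]
wrist_force: [-3.3, -0.2, 8.8]
opening: 0.997
```

```bash
python3 m.py
```

```text
t 11.05 F [-2.5 -0.2  8.9] roller [581.5 -74.4] [184.9  76.6] 6.44
to strip: across 36.64561648389081 along 3.461039224797924 yaw err 2.29
roller in tool: y 0.09006448578937565 z -6.0816379105425185 tool yaw 6.444745648155552 tcp [ 0.58209314 -0.08045332  0.20664579]
```

Emit:
step_arm([
  [-5,0,0,0,0,0,0],
  [-5,0,-16,0,0,0,0],
  [-3,0,-16,0,0,0,0],
  [0,0,-16,0,0,0,0],
  [0,0,-13,0,0,0,0],
  [0,0,-7,0,0,0,0],
  [0,0,1,0,0,0,0],
  [0,0,8,0,0,0,0],
  [0,0,14,0,0,0,0],
  [0,0,16,0,0,0,0],
])

```text
time_s: 12.3
eef_pos: [0.5838, -0.0963, 0.2066]
eef_rot: [0.528, 0.471, 0.527, -0.471]
wrist_force: [-3.7, -0.5, 8.8]
opening: 1.002
```

Emit:
step_arm([
  [0,0,0,0,0,0,0],
  [-5,0,0,0,0,0,0],
  [-45,0,0,0,0,0,0],
  [-85,0,0,0,0,0,0],
  [-85,0,0,0,0,0,0],
])

```text
time_s: 12.92
eef_pos: [0.5854, -0.096, 0.2942]
eef_rot: [0.53, 0.472, 0.525, -0.47]
wrist_force: [0.4, -0.2, -0.1]
opening: 0.996
```

```bash
python3 m.py w4
```

```text
t 12.975 F [-1.6 -0.3 -0.4] roller [583.  -88.3] [174.2  71.8] 6.3
to strip: across 22.673510374532235 along 3.9511931484020364 yaw err 2.1499999999999995
roller in tool: y -1.5316909385918611 z -7.883661874111742 tool yaw 6.460313634031643 tcp [ 0.58540903 -0.09596133  0.29419734]
```

View pics/w4.png

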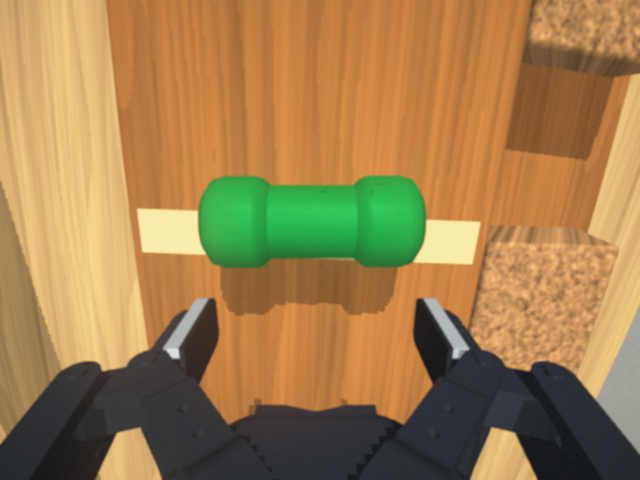

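The roller at (312,222) is over the +y edge of the strip, and about 22 mm remain. Two shorter strokes are left, 30 mm then about 14 mm of finger travel.

Emit:
step_arm([
  [40,-1.5,-16,0,0,0,0],
  [70,-1.5,-16,0,0,0,0],
  [82,-1.5,-16,0,0,0,0],
  [85,-1.5,-16,0,0,0,0],
  [85,-1.5,-16,0,0,0,0],
])

```text
time_s: 13.6
eef_pos: [0.58, -0.0802, 0.2065]
eef_rot: [0.527, 0.471, 0.527, -0.472]
wrist_force: [-5.4, 0.2, 8.6]
opening: 1.0
```

Emit:
step_arm([
  [0,0,3,0,0,0,0],
  [0,0,9,0,0,0,0],
  [0,0,16,0,0,0,0],
  [0,0,23,0,0,0,0],
  [0,0,28,0,0,0,0],
  [0,0,30,0,0,0,0],
  [0,0,30,0,0,0,0],
  [-5,0,30,0,0,0,0],
  [-45,0,30,0,0,0,0],
  [-85,0,30,0,0,0,0],
])

```text
time_s: 14.85
eef_pos: [0.5833, -0.1094, 0.2905]
eef_rot: [0.527, 0.471, 0.528, -0.471]
wrist_force: [1.6, -0.3, -0.3]
opening: 1.003
```

```bash
python3 m.py w5; python3 - <<'E'
from h import *
o,T=pose();print(T[:3,3])
p,d=ctrl.camera('top');cv2.imwrite('pics/t5.png',p[...,::-1])
E
```

```text
t 14.9 F [ 2.5 -0.1  5.4] roller [ 585.2 -104.5] [174.3  71.4] 6.46
to strip: across 6.3567773487161245 along 4.973065627844624 yaw err 2.3099999999999996
roller in tool: y 2.4138042054830358 z -4.634504445472874 tool yaw 6.441915582081819 tcp [ 0.58332141 -0.10937606  0.29051014]
[ 0.58581538 -0.11028083  0.29757512]
```

View pics/w5.png

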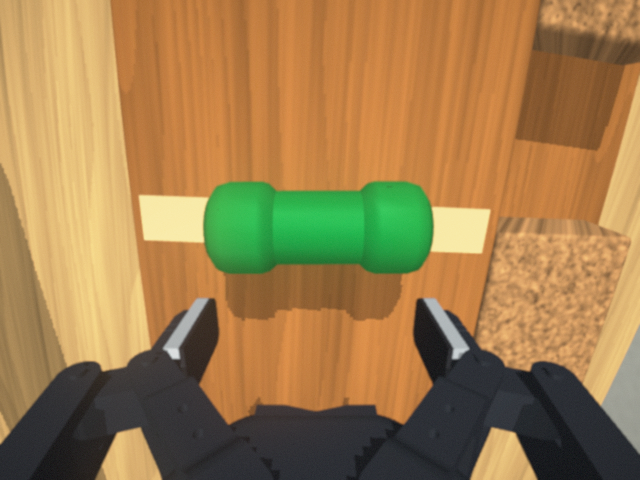

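It is nearly there: the roller is at (318,227) across the strip, whose visible ends are at (172,218) and (462,230). The arm was still settling in that picture, so I re-measure with the strip included.

```bash
cat > s.py <<'E'
from h import *
o,T=pose();p,d=ctrl.camera('wrist')
h=cv2.cvtColor(p,cv2.COLOR_RGB2HSV);m=(h[...,0]>19)&(h[...,0]<32)&(h[...,2]>150)
c,sz,a=rect(big(masks(p)[0]),'wrist',.185,T)
r=big(masks(p)[0]);a0,a1=r[:,0].min(),r[:,0].max();m[:150]=0;m[300:]=0
ed=[[],[]]
for x in list(range(a0-45,a0-4))+list(range(a1+5,a1+42)):
    ys=np.flatnonzero(m[:,x])
    if 20<len(ys)<70 and np.ptp(ys)==len(ys)-1: ed[0].append([x,ys[0]-.5]);ed[1].append([x,ys[-1]+.5])
ks=[]
for e in ed:
    P=ray(e,'wrist',.15,T)[:,:2]*1000;ks.append(np.polyfit(P[:,0],P[:,1],1));print(len(e),'yaw',np.degrees(np.arctan(ks[-1][0])),'y@roller',np.polyval(ks[-1],c[0]))
ys=np.mean([np.polyval(k,c[0]) for k in ks])
print('roller',c,sz,a,'strip y',ys,'diff',c[1]-ys,'tcp',T[:3,3])
# axis ray correction: bisect silhouette rays of both lobes via midline tangents in the tool y=0 plane
M=T@ctrl.camera_info('wrist')['hand_eye'];cam=M[:3,3]*1000
P=ray(r,'wrist',.185,T)[:,:2]*1000;u=np.array([np.cos(np.radians(a)),np.sin(np.radians(a))]);n=np.array([-u[1],u[0]])
q=(P-cam[:2])@n;H=cam[2]-185;th=np.arctan(q/H);print('corrected roller y',(cam[:2]@n+H*np.tan((th.min()+th.max())/2)-c[0]*n[0])/n[1])
E
python3 s.py
```

```text
78 yaw 4.079629232819861 y@roller -91.13717198150009
78 yaw 4.051756092863193 y@roller -131.328938340104
roller [ 584.9 -104.7] [173.7  71.7] 6.62 strip y -111.23305516080205 diff 6.53305516080205 tcp [ 0.58603471 -0.11035546  0.29578678]
corrected roller y -103.29429833086603
```

About 7.5–8 mm remain, so the last stroke is 15.5 mm of finger travel, followed by a short hold and a vertical lift.

Emit:
step_arm([
  [40,0,-15,0,0,0,0],
  [70,0,-15,0,0,0,0],
  [80,0,-15,0,0,0,0],
  [83,0,-15,0,0,0,0],
  [85,0,-15,0,0,0,0],
  [85,0,-15,0,0,0,0],
])

```text
time_s: 15.75
eef_pos: [0.5824, -0.0951, 0.2066]
eef_rot: [0.528, 0.471, 0.527, -0.471]
wrist_force: [-2.6, -0.1, 2.6]
opening: 1.0
```

Emit:
step_arm([
  [0,0,2,0,0,0,0],
  [0,0,5,0,0,0,0],
  [0,0,9,0,0,0,0],
  [0,0,13,0,0,0,0],
  [0,0,15.5,0,0,0,0],
  [0,0,15.5,0,0,0,0],
  [0,0,15.5,0,0,0,0],
])

```text
time_s: 16.62
eef_pos: [0.5842, -0.1107, 0.2067]
eef_rot: [0.528, 0.471, 0.527, -0.471]
wrist_force: [-2.9, -0.6, 5.8]
opening: 1.002
```

Emit:
step_arm([
  [-3,0,0,0,0,0,0],
  [-15,0,0,0,0,0,0],
  [-50,0,0,0,0,0,0],
  [-85,0,0,0,0,0,0],
  [-85,0,0,0,0,0,0],
  [-85,0,0,0,0,0,0],
])

```text
time_s: 17.38
eef_pos: [0.5836, -0.1099, 0.2901]
eef_rot: [0.527, 0.471, 0.527, -0.471]
wrist_force: [0.3, 0.6, 0.3]
opening: 1.002
```

```bash
python3 s.py; sleep 0; python3 s.py|tail -2; python3 - <<'E'
from h import *
p,d=ctrl.camera('scene');cv2.imwrite('pics/s6.png',p[...,::-1])
E
```

```text
76 yaw 4.078008229398306 y@roller -91.08106151882393
76 yaw 4.061632128559571 y@roller -131.2679513209566
roller [ 586.2 -113.4] [174.5  71.9] 6.43 strip y -111.17450641989026 diff -2.2254935801097417 tcp [ 0.58357873 -0.10989295  0.29011327]
corrected roller y -111.80118016646615
roller [ 586.2 -113.3] [174.6  72.5] 6.47 strip y -111.16815611669983 diff -2.1318438833001636 tcp [ 0.58323488 -0.10976384  0.28930961]
corrected roller y -111.70176629004749
```

View pics/s6.png

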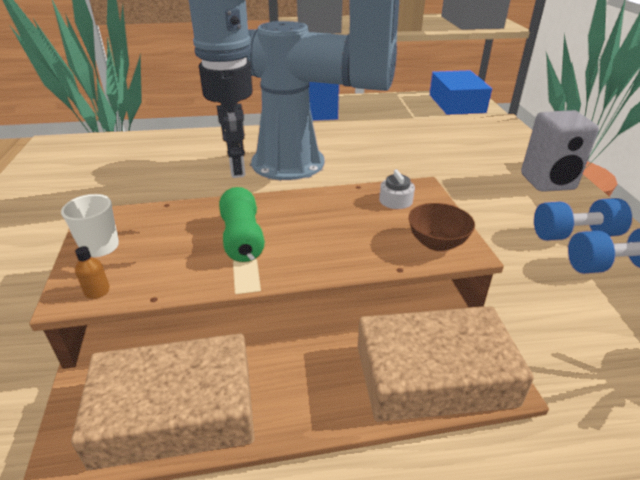

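The scene view shows the roller at (243,225) lying along the strip, with the cup, bottle, timer and bowl where they were. Two measurements agree that it is at rest, within about 1 mm of the strip's centreline, and the fingers are 80 mm clear. I hand in.

```bash
python3 -c "
from bench import ctrl
print(ctrl.hand_in())"
```

```text
the job is handed in; nothing more can be done
None
```

The roller now lies at rest across the cork strip, and I handed the job in at about 17.5 s. I rolled it there in eight short strokes, the open fingertips pressing both lobe tops with roughly 4–11 N. It moved about 1 mm for every 2 mm of fingertip travel, so it rolled rather than dragged.

**Position:** The last two wrist-camera measurements agree that the roller is about 1 mm from the strip's centreline across its width. It sits about 5 mm off centre along the strip's 300 mm length. The fingers had been lifted about 80 mm clear.

**Other objects:** By eye, comparing scene views, the cup, bottle, timer and bowl stand where they began; I did not measure them again.

**Not fully met:** The roller is still about 2.4° off the strip's direction, which is nearly its starting angle. I tried twisting the fingers to correct this, but they slipped and the angle did not change. I left it there, since it amounts to only a few millimetres over the roller's length.

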